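Find the rocking corner of the heat-press platen and flatten its shim

TASK

The dark platen lying in the grey stand rocks at one corner. With the fingertips, press firmly down on its corners one at a time until you find the one that gives and have pushed it down to its stop; then press the tongue of the shim at that corner down flat and take the hand away. Leave the other three tongues standing, lift nothing, and leave the other things where they are.

Things in the scene. Friction and masses are not known exactly. Their poses are not given: they have to be found in the camera images.
- platen: Loose heat-press platen: aluminium plate with dark silicone pad on top, 150 (its x) x 200 (its y) x 14 mm, 2 kg, lying level in a fixed grey tray (walls to 34 mm height, foot plate 190 x 360 x 10 mm turned with it), top 44 mm above the table. It rests on a centre boss and hidden packings under its corners, one worn low. Origin: underside centre; z up, x away from the robot at yaw 0.
- corner_fl (a point): Point on the platen's top at its front left corner (front = nearest the robot, left = +y at yaw 0), the place to press, 15 mm (x) and 17 mm (y) in from its edges. A sound corner is solid under the finger; the rocking one gives way under about 4 to 9 N, drops 5 to 7 mm to a stop, and comes back when let go.
- corner_fr (a point): Point on the platen's top at its front right corner (front = nearest the robot, left = +y at yaw 0), the place to press, 15 mm (x) and 17 mm (y) in from its edges. A sound corner is solid under the finger; the rocking one gives way under about 4 to 9 N, drops 5 to 7 mm to a stop, and comes back when let go.
- corner_bl (a point): Point on the platen's top at its back left corner (front = nearest the robot, left = +y at yaw 0), the place to press, 15 mm (x) and 17 mm (y) in from its edges. A sound corner is solid under the finger; the rocking one gives way under about 4 to 9 N, drops 5 to 7 mm to a stop, and comes back when let go.
- corner_br (a point): Point on the platen's top at its back right corner (front = nearest the robot, left = +y at yaw 0), the place to press, 15 mm (x) and 17 mm (y) in from its edges. A sound corner is solid under the finger; the rocking one gives way under about 4 to 9 N, drops 5 to 7 mm to a stop, and comes back when let go.
- tongue_fl (a point): Where to press, on top of the front left shim's tongue: a steel strip 24 mm wide sticking out along the platen's y over the foot plate, on the left (+y) side beside that corner. The point is 50 mm outward from its pivot, which lies 14 mm above the table under the platen's edge; the strip ends 16 mm further out. Flat, the point is 15 mm above the table; standing, 37 to 44 mm. Its frame turns with the tongue.
- tongue_fr (a point): Where to press, on top of the front right shim's tongue: a steel strip 24 mm wide sticking out along the platen's y over the foot plate, on the right (-y) side beside that corner. The point is 50 mm outward from its pivot, which lies 14 mm above the table under the platen's edge; the strip ends 16 mm further out. Flat, the point is 15 mm above the table; standing, 37 to 44 mm. Its frame turns with the tongue.
- tongue_bl (a point): Where to press, on top of the back left shim's tongue: a steel strip 24 mm wide sticking out along the platen's y over the foot plate, on the left (+y) side beside that corner. The point is 50 mm outward from its pivot, which lies 14 mm above the table under the platen's edge; the strip ends 16 mm further out. Flat, the point is 15 mm above the table; standing, 37 to 44 mm. Its frame turns with the tongue.
- tongue_br (a point): Where to press, on top of the back right shim's tongue: a steel strip 24 mm wide sticking out along the platen's y over the foot plate, on the right (-y) side beside that corner. The point is 50 mm outward from its pivot, which lies 14 mm above the table under the platen's edge; the strip ends 16 mm further out. Flat, the point is 15 mm above the table; standing, 37 to 44 mm. Its frame turns with the tongue.
- shim_fl (a joint): Angle of the front left shim, rad: 0 = tongue pressed flat, 0.48 to 0.62 = standing up as found. It is a stiff seesaw that stays where it is left; pressing the tongue down at the named point takes about 6 to 9 N and brings the shim's inner end up under the platen's corner. It has a hard stop at 0.
- shim_fr (a joint): Angle of the front right shim, rad: 0 = tongue pressed flat, 0.48 to 0.62 = standing up as found. It is a stiff seesaw that stays where it is left; pressing the tongue down at the named point takes about 6 to 9 N and brings the shim's inner end up under the platen's corner. It has a hard stop at 0.
- shim_bl (a joint): Angle of the back left shim, rad: 0 = tongue pressed flat, 0.48 to 0.62 = standing up as found. It is a stiff seesaw that stays where it is left; pressing the tongue down at the named point takes about 6 to 9 N and brings the shim's inner end up under the platen's corner. It has a hard stop at 0.
- shim_br (a joint): Angle of the back right shim, rad: 0 = tongue pressed flat, 0.48 to 0.62 = standing up as found. It is a stiff seesaw that stays where it is left; pressing the tongue down at the named point takes about 6 to 9 N and brings the shim's inner end up under the platen's corner. It has a hard stop at 0.
- pin_fl (a joint): Witness pin under the platen near the front left corner, m pushed down (0 to 0.009): 0 as found; a corner that rocks pushes it down some 3 to 6 mm and it stays down, one that is sound leaves it up (below 1 mm). Its small steel flag shows outside the tray wall, on the near side.
- pin_fr (a joint): Witness pin under the platen near the front right corner, m pushed down (0 to 0.009): 0 as found; a corner that rocks pushes it down some 3 to 6 mm and it stays down, one that is sound leaves it up (below 1 mm). Its small steel flag shows outside the tray wall, on the near side.
- pin_bl (a joint): Witness pin under the platen near the back left corner, m pushed down (0 to 0.009): 0 as found; a corner that rocks pushes it down some 3 to 6 mm and it stays down, one that is sound leaves it up (below 1 mm). Its small steel flag shows outside the tray wall, on the far side.
- pin_br (a joint): Witness pin under the platen near the back right corner, m pushed down (0 to 0.009): 0 as found; a corner that rocks pushes it down some 3 to 6 mm and it stays down, one that is sound leaves it up (below 1 mm). Its small steel flag shows outside the tray wall, on the far side.
- thumb_nut: Brass thumb nut, 26 mm across, 20 mm tall, standing on the foot plate between the two left tongues. Origin: underside centre.
- tape_roll: Small amber tape roll, 38 mm across, 18 mm tall, on the foot plate between the two right tongues. Origin: underside centre.
- screwdriver: Screwdriver lying on the table to the right. Bystander.
- spray: White bottle, 56 mm across, 150 mm tall, on the right. Bystander; origin underside centre.
- mug: White mug, 80 mm across, 92 mm tall, on the left. Bystander; origin underside centre.
- spatula: Spatula lying on the table to the left. Bystander.

How it is judged:
By the outcome, as a careful person would: the job done as asked, in the order asked, and still so for the second after the job is handed in, with the robot touching nothing.
It also fails if it takes over 58 s, if anything falls off the work surface, if the arm or the gripper's body presses on something with over 40 N, if the wrist force passes 120 N, or if a joint passes its speed limit or range.

ROBOT

A 7-joint arm with a two-finger parallel gripper is mounted at the origin on the work surface. World frame = base frame: x ahead of the robot, y to its left, z up, the work surface at z = 0. Lengths are in m, angles in degrees, forces in N, time in s.
With the tool pointing down it reaches from about 0.425 to 1.025 m from the base axis. Payload 9.4 kg.
Tool frame: the origin (TCP) lies on the centre line of the jaws, within the pads' length; the fingertips stand 19 mm ahead of it and the grasp point (between the pads) is the TCP; z points along the fingers, y is the line along which they close (so a half turn about z gives the same grasp; the last joint's range is limited). The gripper opens to 93 mm and grips with 3 to 60 N. Pads are 15 mm wide; open, the fingers measure 128 mm over their backs; the gripper's body (75 mm by 188 mm) begins 65 mm behind the grasp point.
Start: joints at [61.381, 34.337, -0.143, 91.639, 0.103, 54.024, -4.572], TCP at [0.297, -0.661, 0.238] pointing down, gripper open.
Joint ranges: [-147.43, 147.43], [-19.82, 112.94], [-74.19, 73.91], [6.32, 146.72], [-59.91, 239.91], [6.04, 106.73], [-150.56, 150.56]. Speed limits (degrees/s): [127.2, 127.2, 172.46, 172.46, 180, 180, 180].

INTERFACE

Orientations are given as [roll, pitch, yaw] about the fixed x, y, z axes, in that order (R = Rz(yaw) Ry(pitch) Rx(roll)).
In Python, from station import telemetry, eyes, job, finder gives the robot as it stands.
- The arm moves only by the shell command python3 -m inch 'ROWS' [OPENING]. ROWS is JSON, a list that holds one entry, the list of rows, each a list of 6 numbers: the shift along the world's x, y, z in m, then the turn, a rotation vector about the world's x, y, z in degrees. In form: [[[tx, ty, tz, rx, ry, rz], ...]]. A call has 1 to 10 rows; each row is the pose to reach, as a shift and turn from the pose commanded when the call began; what a row does not reach only later rows make up. A row lasts 1/8 s, in which the tool goes at most 62.5 mm and 10.7 degrees, less where a joint would pass 70% of its speed; a pose out of reach is approached as far as the arm can. A call with a gripper value outside its range is refused whole. OPENING is the closure in counts, from 0 (fully open) to 255 (shut), set as the call begins (- or left out, the last holds). The fingers move at their own pace and stop on an object; the grip force is fixed at half the most. Time passes only in rows, so rows that repeat a pose let the fingers close. It gives the time, the measured TCP pose, the force, the opening and the grip force at its end, in the units of the state.
- telemetry.state(): the state, without advancing time (a new reading comes with each control period).
- eyes.read_camera(name): name is "side" or "top" or "wrist"; returns the picture (420x560x3 uint8, blue, green, red); there is no depth.
- eyes.camera_model(name): a dict with "fx", "fy", "cx", "cy" (pixels), "k1" (the pictures are not rectified: a ray, as slopes to the right and down, at radius r is drawn at 1 + k1 r^2 times it, then the intrinsics apply), "view" (4x4, takes a point from world to camera coordinates). Camera axes: x right, y down, z forward; pixel columns grow to the right and rows downward; lengths in m; the calibration is good to about 2 mm. A picture is of the moment at which its call begins: read the wrist's pose just before it. camera_model takes no time and is no camera call; for the wrist camera it gives the pose at the moment of the call.
- job.sign_off(): hands the job in; it is judged then, once.
Trained networks look in the newest picture that a camera, given by its name, has taken for a name from the list of things; names that differ only in an ending like _2 or _b are one class to them, and where a whole thing is asked for, a point or a joint stands for the part that bears it (a point fixed in the world has none). Each returns a list of dicts, best first, with "p" (0 to 1); they miss things now and then, are a little off and sometimes report something else, mostly with a low value. They report only what shows in the picture. A call takes as long as a camera call.
- finder.recognise(camera, name): "extent" ([centre column, centre row, width, height] in pixels, round what is visible of it).
- finder.outline_of(camera, name): "region" (420x560 bool, what is visible of it) and "extent" ([centre column, centre row, width, height] in pixels, round what is visible of it).
- finder.pinpoint(camera, name): "position" ([column, row] in pixels: a listed point, or the origin of a listed thing).
The state is a dict: "time_s": time; "joint_pos": joint angles; "qd": joint speeds; "joint_torque": joint torques, N m; "position": TCP position; "tool_rot": TCP orientation; "ft_force": force on the tool from outside, world axes, zero at the start; "torque": the same for the moment, N m; "grip_width": finger opening in m; "grip_force": force on a finger pad.
Only numpy, scipy, OpenCV 4.12 (cv2) and the standard library are available. Lean on these libraries where they do the work, as an engineer would, in place of code of your own. Each camera call takes 0.05 s, during which the arm holds its last target. There are 200 camera calls.

## Working session

There is one attempt and no reset: what is moved stays moved. The work goes in short steps, Python scripts to look and compute and a shell command to move; the robot and the scene stay as the last step left them, time stands still between calls to the robot, and variables do not carry over. Pictures are saved under pics/ and viewed, at most 10 in all, crops included, and the job is handed in when it is done.

```bash
ls; mkdir -p pics
cat > h.py <<'E'
import numpy as np, cv2
from station import telemetry, eyes, job, finder
def ray(cam,px):
    m=eyes.camera_model(cam); V=np.array(m["view"])
    d=np.array([(px[0]-m["cx"])/m["fx"],(px[1]-m["cy"])/m["fy"]]); u=d.copy()
    for _ in range(20): u=d/(1+m["k1"]*(u@u))
    R=V[:3,:3]; return -R.T@V[:3,3], R.T@np.array([u[0],u[1],1])
def at_z(cam,px,z):
    o,r=ray(cam,px); return o+r*(z-o[2])/r[2]
def proj(cam,P):
    m=eyes.camera_model(cam); p=np.array(m["view"])@np.append(P,1); u=p[:2]/p[2]; u=u*(1+m["k1"]*(u@u))
    return np.array([u[0]*m["fx"]+m["cx"],u[1]*m["fy"]+m["cy"]])
E
python3 - <<'E'
from h import *
s=telemetry.state(); print(s["time_s"],s["position"],s["tool_rot"],s["ft_force"],s["grip_width"])
for c in("top","side"):
    cv2.imwrite(f"pics/{c}0.png",eyes.read_camera(c))
    for n,z in [("corner_fl",.044),("corner_fr",.044),("corner_bl",.044),("corner_br",.044),("tongue_fl",.04),("tongue_fr",.04),("tongue_bl",.04),("tongue_br",.04),("platen",.03)]:
        r=finder.pinpoint(c,n)
        for q in r[:2]: print(c,n,round(q["p"],2),np.round(q["position"]),np.round(at_z(c,q["position"],z),3))
E
```

```text
pics
0.0 [ 0.29724672 -0.66075078  0.2367591 ] [-1.79910066e+02  1.03415661e-02  2.42255825e+01] [ 0.47336236 -0.02473816 -0.38869643] 0.09289432115091487
top corner_fl 0.83 [257. 213.] [0.509 0.031 0.044]
top corner_fr 0.7 [320. 228.] [ 0.469 -0.125  0.044]
top corner_fr 0.57 [354. 183.] [ 0.581 -0.213  0.044]
top corner_bl 0.88 [268. 166.] [0.63  0.003 0.044]
top corner_br 0.74 [330. 181.] [ 0.588 -0.152  0.044]
top corner_br 0.34 [352. 184.] [ 0.578 -0.209  0.044]
top tongue_fl 0.68 [232. 209.] [0.521 0.094 0.04 ]
top tongue_fr 0.6 [346. 232.] [ 0.459 -0.189  0.04 ]
top tongue_fr 0.52 [355. 184.] [ 0.579 -0.216  0.04 ]
top tongue_bl 0.74 [243. 164.] [0.636 0.065 0.04 ]
top tongue_br 0.51 [355. 185.] [ 0.576 -0.216  0.04 ]
top platen 0.79 [294. 198.] [ 0.547 -0.062  0.03 ]
side corner_fl 0.55 [244. 212.] [0.618 0.007 0.044]
side corner_fr 0.91 [323. 210.] [ 0.482 -0.137  0.044]
side corner_bl 0.72 [244. 209.] [ 0.627 -0.002  0.044]
side corner_br 0.73 [298. 184.] [ 0.588 -0.162  0.044]
side corner_br 0.69 [326. 212.] [ 0.472 -0.138  0.044]
side tongue_fl 0.67 [247. 251.] [0.527 0.08  0.04 ]
side tongue_fr 0.44 [342. 203.] [ 0.465 -0.193  0.04 ]
side tongue_br 0.69 [315. 180.] [ 0.57  -0.212  0.04 ]
side platen 0.83 [282. 214.] [ 0.554 -0.067  0.03 ]
side platen 0.52 [247. 255.] [0.526 0.083 0.03 ]
```

View pics/top0.png

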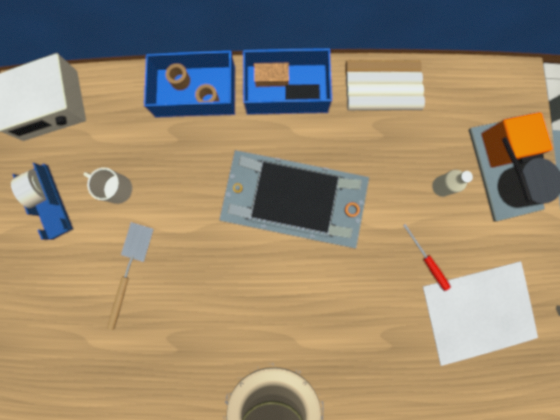

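View pics/side0.png

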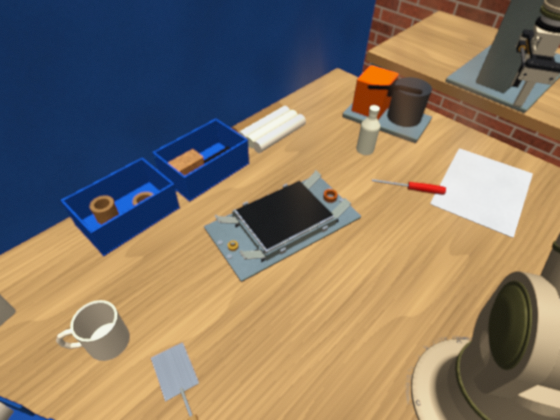

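Run:
```python
from h import *
# fit platen pose (x,y,yaw) to the networks' top-camera points
P=np.array([[.509,.031],[.469,-.125],[.63,.003],[.588,-.152],[.482,-.137],[.588,-.162]])
L=np.array([[-.06,.083],[-.06,-.083],[.06,.083],[.06,-.083],[-.06,-.083],[.06,-.083]])
from scipy.optimize import least_squares
def T(p,L): c,s=np.cos(p[2]),np.sin(p[2]); return L@np.array([[c,s],[-s,c]])+p[:2]
r=least_squares(lambda p:(T(p,L)-P).ravel(),[.55,-.06,-.2],loss="soft_l1",f_scale=.004)
print(r.x,np.degrees(r.x[2]),np.round(T(r.x,L)-P,3).tolist())
for n,l in dict(fl=(-.06,.083),fr=(-.06,-.083),bl=(.06,.083),br=(.06,-.083),).items(): print(n,T(r.x,np.array([l]))[0].round(4))
s=telemetry.state();t=s["position"];print(s["tool_rot"])
```

```text
[ 0.54985949 -0.06352427 -0.23581992] -13.511486425537235 [[0.002, 0.0], [0.003, -0.005], [-0.002, 0.0], [0.001, -0.006], [-0.01, 0.007], [0.001, 0.004]]
fl [0.5109 0.0312]
fr [ 0.4721 -0.1302]
bl [0.6276 0.0032]
br [ 0.5888 -0.1582]
[1.79997225e+02 3.85835131e-03 2.42259284e+01]
```

The top picture shows the platen at about (295,198), the tongues at the stand's corners, the nut at (238,187) and the tape at (352,209). The side picture agrees. I'll approach with the jaws closed.

```bash
python3 -m inch '[[[0.02,0.056,0,0,0,5.2],[0.04,0.112,0,0,0,10.4],[0.06,0.168,0,0,0,15.6],[0.08,0.224,0,0,0,20.8],[0.1,0.28,0,0,0,26],[0.12,0.336,0,0,0,31.2],[0.14,0.392,0,0,0,36.4],[0.16,0.448,0,0,0,41.6],[0.18,0.504,0,0,0,46.8],[0.2,0.56,0,0,0,52.3]]]' 255
python3 - <<'E'
from h import *
s=telemetry.state();print(s["time_s"],s["position"],s["tool_rot"],s["ft_force"])
cv2.imwrite("pics/w1.png",eyes.read_camera("wrist"))
for n,z in [("corner_fl",.044),("corner_fr",.044),("corner_bl",.044),("corner_br",.044),("tongue_fl",.04),("tongue_fr",.04),("tongue_bl",.04),("tongue_br",.04),("platen",.03)]:
    for q in finder.pinpoint("wrist",n)[:2]: print(n,round(q["p"],2),np.round(q["position"]),np.round(at_z("wrist",q["position"],z),3))
E
```

```text
time_s: 2.25
position: [0.4981, -0.0994, 0.238]
tool_rot: [179.9, 0.0, 76.7]
ft_force: [0.5, 0.8, -0.2]
grip_width: 0.0013
grip_force: 0.0
2.25 [ 0.49808877 -0.09944958  0.23800276] [1.79942937e+02 8.25143303e-03 7.66840648e+01] [ 0.49024273  0.81315531 -0.23499048]
corner_fl 0.75 [258.  53.] [0.509 0.033 0.044]
corner_fr 0.61 [261. 229.] [ 0.471 -0.13   0.044]
corner_bl 0.6 [398.  51.] [0.628 0.    0.044]
corner_br 0.92 [384. 228.] [ 0.588 -0.161  0.044]
tongue_br 0.8 [383. 284.] [ 0.578 -0.225  0.04 ]
platen 0.7 [322. 143.] [ 0.547 -0.068  0.03 ]
```

View pics/w1.png

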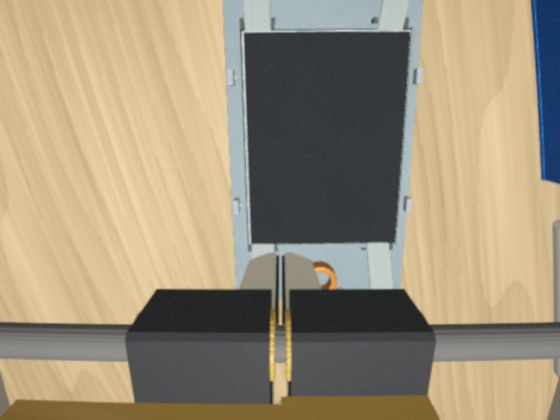

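The wrist picture shows the platen spanning (245-410, 30-243), with flags at (237,206), (230,77), (418,76) and (408,205). The corner fixes agree within about 2 mm. First press: front right.

```bash
python3 -m inch '[[[-0.013,-0.015,-0.055,0,0,0],[-0.026,-0.03,-0.11,0,0,0],[-0.026,-0.03,-0.155,0,0,0],[-0.026,-0.03,-0.167,0,0,0],[-0.026,-0.03,-0.172,0,0,0],[-0.026,-0.03,-0.174,0,0,0],[-0.026,-0.03,-0.174,0,0,0]]]'
```

```text
time_s: 3.62
position: [0.4721, -0.1313, 0.0647]
tool_rot: [179.9, -0.0, 76.5]
ft_force: [-0.6, 0.2, 0.1]
grip_width: 0.0004
grip_force: 0.0
```

```bash
python3 -m inch '[[[0,0,-0.002,0,0,0],[0,0,-0.003,0,0,0],[0,0,-0.003,0,0,0]]]'
```

```text
time_s: 4.0
position: [0.4718, -0.1314, 0.0609]
tool_rot: [179.9, 0.0, 76.5]
ft_force: [-0.1, -1.7, 5.3]
grip_width: 0.0006
grip_force: 2.5
```

```bash
python3 -m inch '[[[0,0,-0.001,0,0,0],[0,0,-0.001,0,0,0]]]'; python3 -m inch '[[[0,0,-0.001,0,0,0],[0,0,-0.001,0,0,0]]]'
```

```text
time_s: 4.25
position: [0.4716, -0.1314, 0.0598]
tool_rot: [180.0, 0.0, 76.5]
ft_force: [0.3, -2.4, 5.0]
grip_width: 0.0006
grip_force: 2.5
time_s: 4.5
position: [0.4715, -0.1314, 0.0587]
tool_rot: [180.0, 0.0, 76.5]
ft_force: [-1.3, -1.6, 6.1]
grip_width: 0.0003
grip_force: 2.5
```

It is yielding at about 5-6 N, so I'll keep pressing to the stop.

```bash
python3 -m inch '[[[0,0,-0.001,0,0,0],[0,0,-0.002,0,0,0],[0,0,-0.002,0,0,0]]]'; python3 -m inch '[[[0,0,-0.001,0,0,0],[0,0,-0.001,0,0,0]]]'; python3 -m inch '[[[0,0,-0.001,0,0,0],[0,0,-0.001,0,0,0]]]'
```

```text
time_s: 4.88
position: [0.4714, -0.1315, 0.0573]
tool_rot: [180.0, 0.0, 76.5]
ft_force: [-2.3, -1.7, 15.2]
grip_width: 0.0006
grip_force: 7.6
time_s: 5.12
position: [0.4714, -0.1315, 0.057]
tool_rot: [179.9, 0.1, 76.5]
ft_force: [-3.3, -1.2, 27.1]
grip_width: 0.0004
grip_force: 14.1
time_s: 5.38
position: [0.4714, -0.1315, 0.0568]
tool_rot: [179.9, 0.1, 76.5]
ft_force: [-5.5, -0.7, 41.9]
grip_width: 0.0001
grip_force: 21.1
```

Front right gave way from about 63.5 mm to a hard stop at 57 mm, where the force rose to 42 N. I'll lift off and back away to look at its tongue.

```bash
python3 -m inch '[[[0,0,0.02,0,0,0],[0,0,0.06,0,0,0],[-0.01,-0.04,0.1,0,0,0],[-0.02,-0.08,0.13,0,0,0],[-0.03,-0.12,0.15,0,0,0],[-0.035,-0.145,0.15,0,0,0],[-0.035,-0.145,0.15,0,0,0],[-0.035,-0.145,0.15,0,0,0]]]'
python3 - <<'E'
from h import *
s=telemetry.state();print(s["time_s"],s["position"],s["tool_rot"],s["ft_force"])
cv2.imwrite("pics/w2.png",eyes.read_camera("wrist"))
for n,z in [("corner_fr",.044),("corner_br",.044),("tongue_fr",.04),("tongue_br",.04),("platen",.03),("tape_roll",.01)]:
    for q in finder.pinpoint("wrist",n)[:2]: print(n,round(q["p"],2),np.round(q["position"]),np.round(at_z("wrist",q["position"],z),3))
E
```

```text
time_s: 6.38
position: [0.4364, -0.2751, 0.2042]
tool_rot: [-180.0, -0.0, 76.6]
ft_force: [-0.1, 0.8, 0.3]
grip_width: 0.0003
grip_force: 0.0
6.375 [ 0.43640132 -0.27507598  0.20424525] [-1.79951527e+02 -4.42385934e-02  7.65681648e+01] [-0.11186374  0.79757883  0.31153388]
corner_fr 0.9 [284.  14.] [ 0.474 -0.13   0.044]
corner_br 0.69 [435.  18.] [ 0.588 -0.159  0.044]
tongue_fr 0.57 [282.  98.] [ 0.458 -0.191  0.04 ]
tongue_br 0.72 [433.  96.] [ 0.581 -0.218  0.04 ]
tape_roll 0.9 [349. 105.] [ 0.516 -0.211  0.01 ]
```

View pics/w2.png

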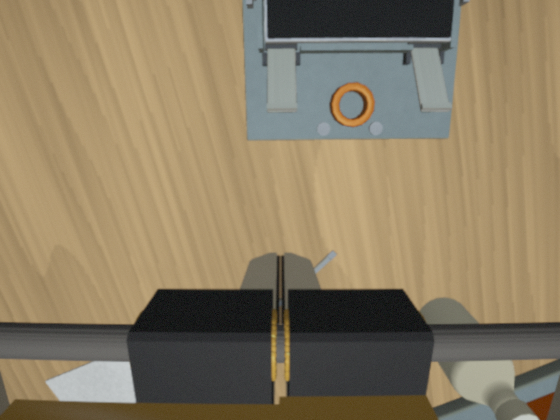

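The wrist picture shows the front right tongue standing with its end at (282,108), and the tape clear of it at (352,104). Now I'll press that tongue.

```bash
python3 -m inch '[[[0.01,0.04,-0.03,0,0,0],[0.02,0.08,-0.075,0,0,0],[0.0205,0.08,-0.115,0,0,0],[0.0205,0.08,-0.135,0,0,0],[0.0205,0.08,-0.145,0,0,0],[0.0205,0.08,-0.15,0,0,0],[0.0205,0.08,-0.155,0,0,0],[0.0205,0.08,-0.155,0,0,0]]]'
```

```text
time_s: 7.72
position: [0.4571, -0.1958, 0.0494]
tool_rot: [-180.0, -0.0, 76.6]
ft_force: [1.2, 0.6, 0.2]
grip_width: 0.0006
grip_force: 0.0
```

```bash
python3 -m inch '[[[0,0,-0.004,0,0,0],[0,0,-0.007,0,0,0]]]'; python3 -m inch '[[[0,0,-0.003,0,0,0],[0,0,-0.005,0,0,0]]]'
```

```text
time_s: 7.98
position: [0.457, -0.1969, 0.0429]
tool_rot: [180.0, 0.1, 76.5]
ft_force: [-1.8, -2.7, 6.0]
grip_width: 0.0003
grip_force: 2.6
time_s: 8.22
position: [0.4569, -0.1971, 0.0378]
tool_rot: [180.0, 0.1, 76.5]
ft_force: [-1.0, -3.7, 5.0]
grip_width: 0.0007
grip_force: 2.6
```

```bash
python3 -m inch '[[[0,0,-0.002,0,0,0],[0,0,-0.004,0,0,0],[0,0,-0.004,0,0,0]]]'; python3 -m inch '[[[0,0,-0.001,0,0,0],[0,0,-0.001,0,0,0]]]';  python3 -m inch '[[[0,0,-0.001,0,0,0],[0,0,-0.001,0,0,0]]]'
```

```text
time_s: 8.6
position: [0.4569, -0.1973, 0.034]
tool_rot: [180.0, 0.1, 76.5]
ft_force: [-0.4, -4.2, 4.9]
grip_width: 0.0006
grip_force: 2.9
time_s: 8.85
position: [0.4569, -0.1973, 0.0336]
tool_rot: [179.9, 0.1, 76.5]
ft_force: [-3.4, -3.7, 16.3]
grip_width: 0.0006
grip_force: 8.4
time_s: 9.1
position: [0.457, -0.1973, 0.0332]
tool_rot: [179.9, 0.1, 76.5]
ft_force: [-3.5, -2.9, 27.4]
grip_width: 0.0004
grip_force: 13.7
```

The tongue is at its hard stop, with the tip at about 14.5 mm. I'll lift straight up, back away and check.

```bash
python3 -m inch '[[[0,0,-0.001,0,0,0],[0,0,-0.001,0,0,0],[0,0,0.02,0,0,0],[0,0,0.07,0,0,0],[-0.01,-0.04,0.12,0,0,0],[-0.02,-0.08,0.17,0,0,0],[-0.02,-0.08,0.17,0,0,0],[-0.02,-0.08,0.17,0,0,0]]]'
python3 - <<'E'
from h import *
s=telemetry.state();print(s["time_s"],s["position"],s["ft_force"])
a=eyes.read_camera("wrist");b=eyes.read_camera("side")
cv2.imwrite("pics/w3.png",np.hstack([a[:210,200:500],cv2.resize(b[160:290,190:375],None,fx=1.615,fy=1.615)[:210]]))
E
```

```text
time_s: 10.1
position: [0.4367, -0.2761, 0.2014]
tool_rot: [180.0, 0.0, 76.5]
ft_force: [0.3, 0.8, 0.1]
grip_width: 0.0002
grip_force: 0.0
10.1 [ 0.43665922 -0.27605374  0.20143989] [0.31812926 0.7828145  0.09853751]
```

View pics/w3.png

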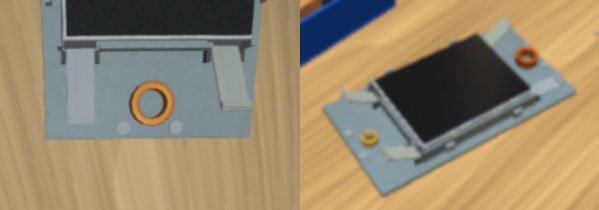

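The picture shows the front right tongue lying flat at (81,85), while the other three still stand. The tape and nut are where they were, and the hand is clear.

```bash
python3 -c "
from station import job; print(job.sign_off())"
```

```text
the job is handed in; nothing more can be done
None
```

The front right corner was the one that rocked: I pushed it down to its stop, pressed its shim tongue flat, left the other three tongues standing, and handed the job in at about 10 s with the hand clear.

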